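# Unlatch the vial heater and hold its lid open at 60 degrees

## Task

I need both hands to lift the hot vials out of the block heater, and its lid has no stay. Pull the catch on its front deck all the way towards the front panel to free the lid, then raise the lid and hold it open at 60 degrees from closed, give or take five, without letting it drop; leave the vial rack, bottle and beaker standing where they are. Do not let go: finish while still holding the lid there, steady.

Things in the scene. Friction and masses are not known exactly. Their poses are not given: they have to be found in the camera images.
- heater: Block heater fixed on the bench: white case 320 (x) by 240 (y) by 100 mm high; origin at the centre of its underside, z up. Front is -x: black sloping panel (x -160 to -125 mm), flat deck 100 mm above the bench (x -125 to -46) with the catch, then the lid (x -45 to 147), its top level with the deck when closed. Under the lid, vials in an aluminium block, tops 82 mm above the bench.
- catch_knob (a point): Centre of the slide catch's black thumb block: 14 mm along the heater's x, 36 mm along y, 20 mm high, its underside 9 mm and top 29 mm above the deck, free on all sides; at x = -75 mm, y = 0 of the heater when home. It sits on a steel plate 5 mm thick between guide strips 7 mm high (44 mm over their outer faces); the plate's tongue locks the lid's front edge. Axes as the heater's.
- catch (a joint): Travel of the catch in m along the heater's -x (towards the front panel): 0 home with the tongue 14 mm over the lid (lid locked), 0.022 at its front stop (lid free); starts within 4 mm of home. It slides with about 3 N of friction and stays where it is left.
- lid_handle (a point): Middle of the bar of the lid's bow handle: round steel bar 10 mm thick along the heater's y, legs 110 mm apart, bar centre 40 mm above the lid's top face (35 mm free under it). Lid closed: 140 mm above the bench, 18 mm in front of the heater's origin, 27 mm behind the lid's front edge. Axes are the lid's: x from front edge to hinge, z out of its top.
- lid_hinge (a point): Middle of the lid's hinge axis, along the heater's y at the rear: 152 mm behind the heater's origin, 92.5 mm above the bench. With the lid closed the handle bar's centre lies 170 mm in front of it and 47.5 mm above it, and turns about it. Axes turn with the lid.
- lid (a joint): Opening angle of the lid in rad: 0 closed, grows as the front edge rises and swings back over the hinge; 1.047 is 60 degrees; stop at 1.45. Grey frame 15 mm thick with a clear pane, 197 mm from front edge to hinge axis, 236 mm wide, 0.45 to 0.7 kg, free hinge without stay or spring: falls shut from any angle when let go.
- vial_rack: Loose white rack 100 by 150 mm, 28 mm high, with vials to 56 mm; origin at the centre of its underside. Stands to the left (+y) of the heater.
- bottle: Loose amber bottle 72 mm across and 150 mm high; origin at the centre of its underside. Stands to the right (-y) of the heater.
- beaker: Loose glass beaker 68 mm across and 90 mm high; origin at the centre of its underside. Stands to the right (-y) of the heater.
Mind the look-alikes: they are no part of the job. What is shaped like the vial_rack but purple is not meant. Leave any orange look-alike of the beaker alone.

How it is judged:
On the way:
1. the catch is pulled fully to the front while the lid is still shut (value of joint catch above 0.018 m and value of joint lid below 0.1 rad), for 0.2 s.
At the end, for the whole second after the job is handed in: Through the last second the gripper's fingers carry the lid (more than 0.4 N of contact) with nothing propping it, at 60 degrees within 5 degrees and still (under 0.05 rad/s); the catch is still pulled to the front (more than 18 of its 22 mm) (value of joint lid between 0.96 and 1.134 rad and velocity of joint lid between -0.05 and 0.05 rad/s and contact force between the fingers and lid above 0.4 N and value of joint catch above 0.018 m and contact force between lid and vial_rack below 0.1 N and contact force between lid and bottle below 0.1 N and contact force between lid and beaker below 0.1 N); the arm keeps its last pose, push and grip.
It fails at once if the lid is let fall (it swings shut faster than 2 rad/s) (velocity of joint lid below -2 rad/s).
It fails at once if the rack, bottle or beaker is shifted by more than 20 mm or tipped (distance of any of vial_rack, bottle, beaker from where it was at the start of the episode above 0.02 m or angle between any of vial_rack, bottle, beaker's own z axis and vertical above 0.35 rad).
It also fails if it takes over 51 s, if anything falls off the work surface, if the arm or the gripper's body presses on something with over 40 N, if the wrist force passes 120 N, or if a joint passes its speed limit or range.

## Robot

A 6-joint arm with a two-finger parallel gripper is mounted at the origin on the work surface. World frame = base frame: x ahead of the robot, y to its left, z up, the work surface at z = 0. Lengths are in m, angles in rad, forces in N, time in s.
With the tool pointing down it reaches from about 0.325 to 0.85 m from the base axis. Payload 4.4 kg.
Tool frame: the origin (TCP) lies midway between the tips of the shut fingers; the grasp point (between the pads) lies 19 mm behind it (robot.pinch_z is the distance from the TCP to the grasp point, in m); z points along the fingers, y is the line along which they close (so a half turn about z gives the same grasp; the last joint's range is limited). The gripper opens to 94 mm and grips with 3 to 60 N. Pads are 16 mm wide; open, the fingers measure 119 mm over their backs; the gripper's body (75 mm by 177 mm) begins 78 mm behind the grasp point.
Start: joints at [1.032, 0.207, 1.542, -0, 1.393, -0.15], TCP at [0.218, 0.532, 0.205] pointing down, gripper open.
Joint ranges: [-2.73, 2.73], [-0.86, 2.22], [0.23, 2.46], [-1.11, 4.25], [0.08, 2.63], [-2.82, 2.82]. Speed limits (rad/s): [2.79, 2.79, 3.14, 3.14, 3.14, 3.14].

## Interface

Orientations are given as a unit quaternion [x, y, z, w].
In Python, from cell import robot gives the robot as it stands.
- The arm moves only by the tool step_arm, never from a script. Its arguments are lists of equal length, an entry for each row: "xyz": the shift along the tool's x, y, z normalised to -1 to 1, where 1 is 50 mm, a list of three; "spin": the turn about the tool's z normalised to -1 to 1, where 1 is 0.12 rad. In form: {"xyz": [[x, y, z], ...], "spin": [spin, ...]}. A call has 1 to 5 rows; each row shifts and turns the commanded pose from where the row before left it, along the tool's axes as they then stand; what a row does not reach is not made up. A row lasts 1/8 s, in which the tool goes at most 62.5 mm and 10.7 degrees, less where a joint would pass 70% of its speed; a pose out of reach is approached as far as the arm can. A call with a number of a shift or a turn outside -1 to 1 is refused whole. A call with a gripper value outside its range is refused whole. "fingers" is the opening in per cent of the stroke, from 0 (shut) to 100 (fully open), set as the call begins (left out, the last holds). The fingers move at their own pace and stop on an object; "newtons" is the grip in N (left out, the last holds). Time passes only in rows, so rows that do not move let the fingers close. It gives the time, the measured TCP pose, the force, the opening and the grip force at its end, in the units of the state.
- robot.read_state(): the state, without advancing time (a new reading comes with each control period).
- robot.capture(name): name is "scene" or "top"; returns a dict with "pixels" (480x640x3 uint8, blue, green, red), "mtx" (3x3 intrinsics, pixels), "pose" (4x4, takes a point from camera to world coordinates). Camera axes: x right, y down, z forward; pixel columns grow to the right and rows downward; lengths in m; the calibration is good to about 2 mm. A picture is of the moment at which its call begins. There is no depth.
- robot.sign_off(): hands the job in; it is judged then, once.
Trained networks look in a picture, given as the dict that the camera call returned (one of the last four; its "shot" number tells which), for a name from the list of things; names that differ only in an ending like _2 or _b are one class to them, and where a whole thing is asked for, a point or a joint stands for the part that bears it (a point fixed in the world has none). Each returns a list of dicts, best first, with "p" (0 to 1); they miss things now and then, are a little off and sometimes report something else, mostly with a low value. They report only what shows in the picture. A call takes as long as a camera call. They do not tell look-alikes from the thing itself.
- robot.regions_of(picture, thing): "region" (480x640 bool, what is visible of it) and "box" ([centre column, centre row, width, height] in pixels, round what is visible of it).
The state is a dict: "time": time; "joints": joint angles; "qd": joint speeds; "effort": joint torques, N m; "position": TCP position; "tool_rot": TCP orientation; "ft_force": force on the tool from outside, world axes, zero at the start; "ft_torque": the same for the moment, N m; "width": finger opening in m; "grip_force": force on a finger pad.
Only numpy, scipy, OpenCV 4.12 (cv2) and the standard library are available. Lean on these libraries where they do the work, as an engineer would, in place of code of your own. Each camera call takes 0.05 s, during which the arm holds its last target. There are 200 camera calls.

## Working session

There is one attempt and no reset: what is moved stays moved. The work goes in short steps, Python scripts to look and compute and a tool call to move; the robot and the scene stay as the last step left them, time stands still between calls to the robot, and variables do not carry over. Pictures are saved under pics/ and viewed, at most 10 in all, crops included, and the job is handed in when it is done.

Besides the shell and the picture viewer there is one more tool, called as name([rows], argument=value, ...), one row to a line, values as JSON. step_arm: Moves the arm, as the interface text tells. Scaled input: -1 to 1 covers 50 mm each way for a shift and 0.12 rad each way for a turn. Its arguments: {"type":"object","properties":{"xyz":{"type":"array"},"spin":{"type":"array"},"fingers":{"type":"number"},"newtons":{"type":"number"}},"required":["xyz","spin"]}

```bash
ls; mkdir -p pics; python3 - <<'E'
from cell import robot
import cv2,numpy as np,pickle
print(robot.read_state())
for n in("scene","top"):
    c=robot.capture(n);cv2.imwrite(f"pics/{n}0.png",c["pixels"])
    print(n,c["mtx"].tolist(),np.round(c["pose"],4).tolist())
    for t in("heater","catch_knob","lid_handle","lid","catch","vial_rack","bottle","beaker"):
        try:
            for r in robot.regions_of(c,t)[:3]: print(t,round(r["p"],2),np.round(r["box"],1))
        except Exception as e: print(t,e)
E
```

```text
pics
{'time': 0.0, 'joints': array([ 1.03151383e+00,  2.07420528e-01,  1.54292709e+00, -3.80289052e-05,
        1.39349311e+00, -1.50508523e-01]), 'qd': array([ 8.22674816e-04,  3.48694375e-04,  2.24969919e-04, -9.83382575e-04,
       -6.12064925e-05,  1.96774563e-04]), 'effort': array([ 3.59465148e-04, -3.70881057e+01, -2.81418872e+01,  6.98366901e-02,
        3.62855766e-02, -1.76929452e-04]), 'position': array([0.21756814, 0.53138584, 0.20430326]), 'tool_rot': array([ 1.93161672e-01,  9.81166298e-01, -1.06416892e-03, -3.62424038e-04]), 'ft_force': array([-0.62840902,  0.62950643,  0.3162793 ]), 'ft_torque': array([-0.00429211, -0.00794499,  0.01669822]), 'grip_force': 0.0, 'width': 0.09383932637121493}
scene [[499.0226372713737, 0.0, 319.4096276650426], [0.0, 499.0226372713737, 237.00173165360286], [0.0, 0.0, 1.0]] [[-0.8175, 0.4755, -0.325, 0.8819], [0.5759, 0.6659, -0.4743, 0.5079], [-0.0091, -0.5748, -0.8182, 0.9406], [0.0, 0.0, 0.0, 1.0]]
catch_knob 0.77 [356.4 237.3  21.2  25.8]
lid_handle 0.6 [314.8 284.7 151.9 135.6]
lid 0.74 [317.2 284.  152.  137.2]
catch 0.79 [360.7 234.
[... 224 characters left out ...]
119497658, 0.0, 320.80754164508653], [0.0, 587.6389119497658, 234.19232383760422], [0.0, 0.0, 1.0]] [[-0.003, -0.9952, 0.0976, 0.4508], [-1.0, 0.0029, -0.0014, 0.0453], [0.0011, -0.0976, -0.9952, 1.2647], [0.0, 0.0, 0.0, 1.0]]
heater 0.79 [302.3 241.6 140.4 174.4]
catch_knob 0.73 [307.1 271.6  22.1  34.9]
lid_handle 0.68 [305.6 272.4  19.6  28.9]
lid_handle 0.64 [298.7 211.6 129.8 113.5]
lid_handle 0.46 [303.4 241.2 138.7 172.9]
lid 0.97 [295.9 216.5 124.7 111.6]
catch 0.84 [307.9 271.4  15.3  36.6]
vial_rack 0.92 [194.2 227.2  78.1  56.7]
vial_rack 0.91 [163.6 325.4  55.2  77. ]
bottle 0.76 [424.2 250.1  43.3  36.5]
beaker 0.95 [455.4 181.9  35.1  36. ]
beaker 0.76 [406.2 181.1  32.9  37. ]
```

View pics/top0.png

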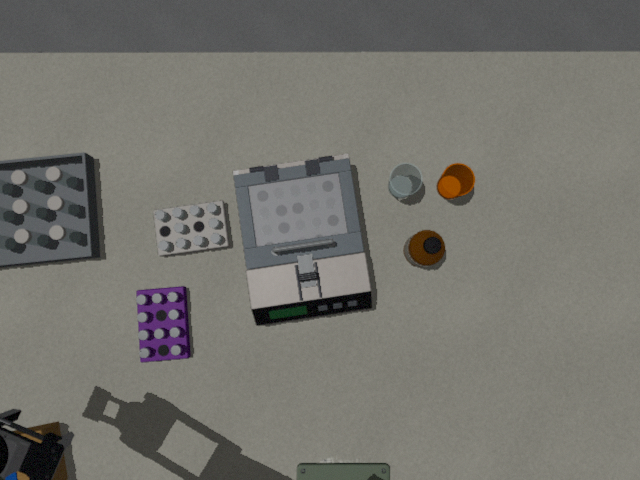

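View pics/scene0.png

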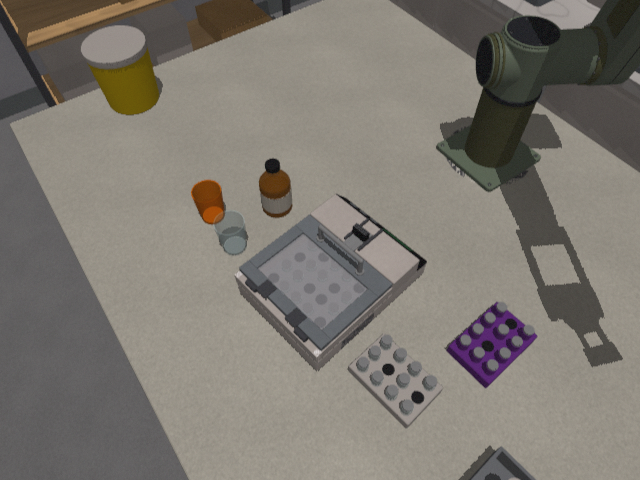

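The top view shows the heater at about (302,240), turned slightly, with the handle bar from (273,249) to (337,243) and the catch at (307,272). The grey-white rack is at (194,228), the bottle at (425,248) and the clear beaker at (405,181). I'll crop both views for corner points.

```bash
python3 - <<'E'
import cv2,numpy as np
a=cv2.imread("pics/top0.png")[145:335,215:385];b=cv2.imread("pics/scene0.png")[185:375,225:435]
a=cv2.resize(a,None,fx=3,fy=3,interpolation=cv2.INTER_CUBIC);cv2.imwrite("pics/a1.png",a)
b=cv2.resize(b,None,fx=3,fy=3,interpolation=cv2.INTER_CUBIC);cv2.imwrite("pics/b1.png",b)
E
```

```text
(no output)
```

View pics/a1.png

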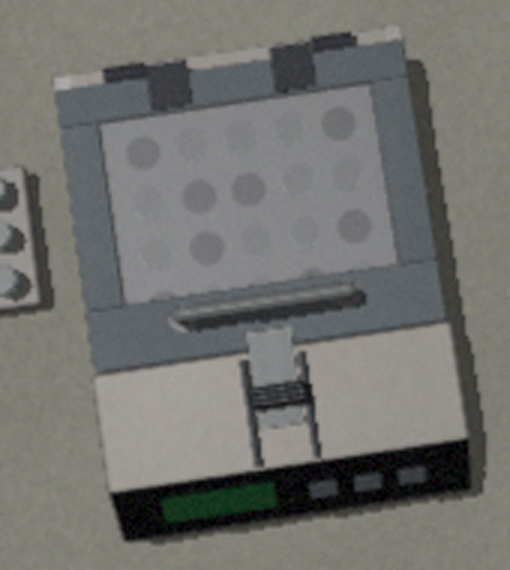

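View pics/b1.png

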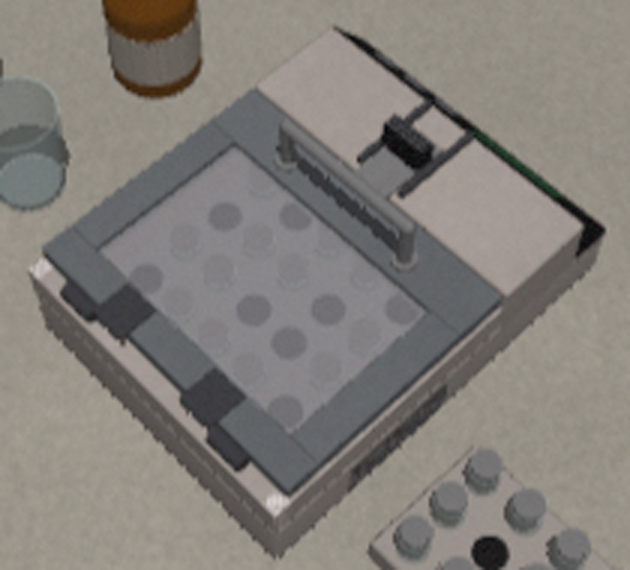

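The crops show the deck corners, the lid front edge, the bar ends and the knob (top crop (280,393), still home). I'll fit x, y and yaw from both views.

```bash
cat > h.py <<'E'
import numpy as np
from scipy.spatial.transform import Rotation as R
MT=np.array([[587.6389,0,320.8075],[0,587.6389,234.1923],[0,0,1]]);PT=np.array([[-0.003,-0.9952,0.0976,0.4508],[-1,0.0029,-0.0014,0.0453],[0.0011,-0.0976,-0.9952,1.2647],[0,0,0,1]])
MS=np.array([[499.0226,0,319.4096],[0,499.0226,237.0017],[0,0,1]]);PS=np.array([[-0.8175,0.4755,-0.325,0.8819],[0.5759,0.6659,-0.4743,0.5079],[-0.0091,-0.5748,-0.8182,0.9406],[0,0,0,1]])
def proj(M,P,p):
    c=(np.asarray(p)-P[:3,3])@P[:3,:3]; u=c@M.T; return u[:,:2]/u[:,2:]
def ray(M,P,uv,z):
    d=P[:3,:3]@np.linalg.inv(M)@[uv[0],uv[1],1]; return P[:3,3]+d*(z-P[2,3])/d[2]
def w(h,p): # heater->world
    c,s=np.cos(h[2]),np.sin(h[2]);p=np.atleast_2d(p)
    return np.c_[h[0]+c*p[:,0]-s*p[:,1],h[1]+s*p[:,0]+c*p[:,1],p[:,2]]
E
python3 - <<'E'
from h import *
from scipy.optimize import least_squares
m=[[-125,120,100],[-125,-120,100],[-45,118,100],[-45,-118,100],[160,120,100],[160,-120,100]]
m=np.array(m)/1e3
T=np.array([(111,491),(467,440),(94,373),(450,323),(56,77),(401,28)])/3+[215,145]
S=np.array([(583,225),(335,28),(500,298),(257,92),(275,503),(35,268)])/3+[225,185]
f=lambda h,a=1,b=1:np.r_[(proj(MT,PT,w(h,m))-T).ravel()*a,(proj(MS,PS,w(h,m))-S).ravel()*b]
for a,b in((1,1),(1,0),(0,1)):
    s=least_squares(f,[.5,.05,.1],args=(a,b),loss="soft_l1");print(s.x,np.round(s.fun,1))
    if a*b:h=s.x;np.save("heater.npy",h)
for n,p in(("knob",[-.075,0,.119]),("bar",[-.018,0,.14]),("hinge",[.152,0,.0925])):
    q=w(h,[p]);print(n,q,np.hypot(*q[0,:2]),(proj(MT,PT,q)-[215,145])*3,(proj(MS,PS,q)-[225,185])*3)
for n,uv,z in(("rack",(194,227),.03),("bottle",(424,250),.1),("beaker",(406,181),.06)):print(n,ray(MT,PT,uv,z))
E
```

```text
[0.55647646 0.081756   0.14323268] [-1.7  1.3  0.3  0.5 -0.4  0.2 -1.3 -0.4 -2.3 -1.8  0.5 -2.5  1.3 -0.4
 -0.5 -1.5  1.3 -1.2 -0.7 -2.4 -0.4  0.9 -3.7 -4.8]
[0.55601806 0.0801269  0.14246348] [-0.9  1.5  1.1  0.8  0.4  0.4 -0.4 -0.2 -1.5 -1.6  1.4 -2.2  0.  -0.
 -0.  -0.   0.  -0.  -0.  -0.  -0.   0.  -0.  -0. ]
[0.55797357 0.0845508  0.14755819] [-0.   0.  -0.  -0.  -0.  -0.  -0.  -0.  -0.  -0.  -0.  -0.   1.6  0.6
 -0.7 -0.4  1.8 -0.  -0.7 -1.1  0.3  2.7 -3.6 -3. ]
knob [[0.48224448 0.07105024 0.119     ]] 0.4874503869442927 [[275.62563192 391.86789022]] [[405.76440326 143.13235091]]
bar [[0.53866079 0.07918662 0.14      ]] 0.5444501499907679 [[262.10828821 302.63726627]] [[346.49135202 173.74624171]]
hinge [[0.70691994 0.103453   0.0925    ]] 0.7144496678256728 [[228.33518088  59.96781164]] [[152.74602643 370.35567206]]
rack [0.58793489 0.31149795 0.03      ]
bottle [ 0.532875   -0.16125626  0.1       ]
beaker [ 0.67953438 -0.13382414  0.06      ]
```

```bash
cat >> h.py <<'E'
def rel(robot,h,p):
    s=robot.read_state();A=R.from_quat(s["tool_rot"]);t=w(h,[p])[0]
    d=A.inv().apply(t-s["position"]); ty=A.apply([0,1,0]); sp=np.arctan2(ty[1],ty[0])-h[2]
    print("delta tool mm",np.round(d*1e3,1),"units",np.round(d/.05,2),"spin units",round(sp/.12,2),"tcp",np.round(s["position"],4),"t",round(s["time"],2),"F",np.round(s["ft_force"],1),"tilt",np.round(A.apply([0,0,1]),3))
E
python3 - <<'E'
from h import *
from cell import robot
from scipy.optimize import least_squares
m=np.array([[-125,120,100],[-125,-120,100],[-45,118,100],[-45,-118,100],[-18,0,143]])/1e3
T=np.array([(111,491),(467,440),(94,373),(450,323),(269,305)])/3+[215,145]
S=np.array([(583,225),(335,28),(500,298),(257,92),(346,180)])/3+[225,185]
f=lambda h:np.r_[(proj(MT,PT,w(h,m))-T).ravel(),(proj(MS,PS,w(h,m))-S).ravel()]
s=least_squares(f,[.5,.05,.1],loss="soft_l1");h=s.x;print(h,np.round(s.fun,1));np.save("heater.npy",h)
for n,p in(("knob",[-.075,0,.129]),("bar",[-.018,0,.14])):
    q=w(h,[p]);print(n,q,(proj(MT,PT,q)-[215,145])*3,(proj(MS,PS,q)-[225,185])*3)
rel(robot,h,[-.075,0,.18])
E
```

```text
[0.557508   0.08076775 0.13454323] [-1.8  0.4  0.3  0.5 -0.2 -0.8 -0.9 -0.4 -1.9 -1.4  0.7  0.1 -0.5 -1.6
  0.4 -0.9 -0.9 -2.6 -0.5 -3. ]
knob [[0.4831858  0.07070743 0.129     ]] [[275.80797769 389.97231938]] [[405.20128446 134.7566877 ]]
bar [[0.53967068 0.07835327 0.14      ]] [[263.4109326  301.05954591]] [[344.47212467 173.62969236]]
delta tool mm [-420.3 -326.4   25.5] units [-8.41 -6.53  0.51] spin units 8.73 tcp [0.218  0.5321 0.2055] t 0.9 F [ 0.3 -0.7 -0.1] tilt [-0. -0. -1.]
```

step_arm([
  [0, 0, 0],
  [0, 0, 0],
  [0, 0, 0],
  [0, 0, 0],
  [0, 0, 0],
], spin=[1, 1, 1, 1, 1], fingers=50, newtons=30)

```text
time: 1.52
position: [0.218, 0.5321, 0.2054]
tool_rot: [0.476, 0.879, 0.0, 0.0]
ft_force: [-0.0, 0.7, -0.3]
width: 0.0486
grip_force: 0.0
```

step_arm([
  [0, 0, 0],
  [0, 0, 0],
  [0, 0, 0],
  [0, 0, 0],
  [-0.9, 0.3, 0],
], spin=[1, 1, 1, 0.73, 0])

```text
time: 2.15
position: [0.2384, 0.4907, 0.2055]
tool_rot: [0.657, 0.754, 0.001, -0.0]
ft_force: [0.5, 0.0, 1.1]
width: 0.0469
grip_force: 0.0
```

step_arm([
  [-0.9, 0.35, 0],
  [-0.9, 0.35, 0],
  [-0.9, 0.35, 0],
  [-0.9, 0.35, 0],
  [-0.9, 0.35, 0],
], spin=[0, 0, 0, 0, 0])

```text
time: 2.78
position: [0.3564, 0.2769, 0.2057]
tool_rot: [0.658, 0.753, 0.0, 0.0]
ft_force: [0.5, 0.3, -0.1]
width: 0.0471
grip_force: 0.0
```

step_arm([
  [-0.9, 0.4, 0],
  [-0.9, 0.4, 0],
  [-0.9, 0.4, 0],
  [-0.9, 0.4, 0],
  [-0.8, 0.3, 0],
], spin=[0, 0, 0, 0, 0])

```text
time: 3.4
position: [0.4803, 0.0713, 0.2057]
tool_rot: [0.658, 0.753, 0.0, 0.0]
ft_force: [-0.0, 0.5, 0.1]
width: 0.047
grip_force: 0.0
```

step_arm([
  [0, 0, 0],
  [0, 0, 0],
], spin=[0, 0])

```text
time: 3.65
position: [0.479, 0.0733, 0.2053]
tool_rot: [0.658, 0.753, 0.0, -0.0]
ft_force: [0.2, -0.5, 0.6]
width: 0.0472
grip_force: 0.0
```

```bash
python3 - <<'E'
from h import *
from cell import robot
import cv2
h=np.load("heater.npy");rel(robot,h,[-.075,0,.16])
c=robot.capture("scene");b=c["pixels"][120:320,230:450]
b2=robot.capture("top")["pixels"][170:330,230:390]
cv2.imwrite("pics/c1.png",np.hstack([cv2.resize(b,(440,400),interpolation=2),cv2.resize(b2,(360,360),interpolation=2)[:,:].copy() if 0 else cv2.copyMakeBorder(cv2.resize(b2,(360,360),interpolation=2),0,40,0,0,0)]))
E
```

```text
delta tool mm [-3.2  3.9 45.3] units [-0.06  0.08  0.91] spin units -0.0 tcp [0.479  0.0733 0.2053] t 3.65 F [ 0.2 -0.5  0.6] tilt [-0.001  0.001 -1.   ]
```

View pics/c1.png

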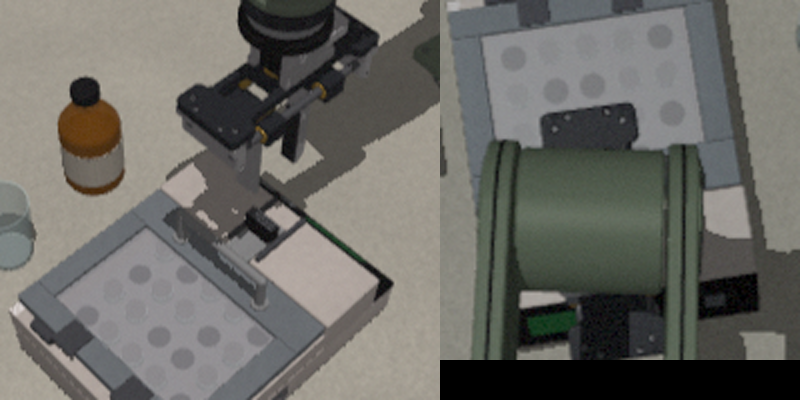

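The fingers sit above the catch, straddling the knob at about (262,222) in the left crop. They are clear of the handle. Descending.

step_arm([
  [-0.08, 0.05, 0.4],
  [0, 0, 0.5],
  [0, 0, 0.5],
  [0, 0, 0.25],
  [0, 0, 0.2],
], spin=[0, 0, 0, 0, 0])

```text
time: 4.38
position: [0.4823, 0.07, 0.1127]
tool_rot: [0.658, 0.753, 0.0, 0.0]
ft_force: [-0.3, 0.3, -0.8]
width: 0.0469
grip_force: 0.0
```

step_arm([
  [0, 0, 0],
  [0, 0, 0],
  [0, 0, 0],
  [0, 0, 0],
  [0, 0, 0],
], spin=[0, 0, 0, 0, 0], fingers=0, newtons=15)

```text
time: 5.0
position: [0.4821, 0.0692, 0.1134]
tool_rot: [0.658, 0.753, -0.0, -0.0]
ft_force: [-2.1, -0.3, 5.0]
width: 0.0138
grip_force: 15.0
```

step_arm([
  [0, -0.12, 0],
  [0, -0.12, 0],
  [0, -0.12, 0],
  [0, -0.04, 0],
  [0, 0, 0],
], spin=[0, 0, 0, 0, 0])

```text
time: 5.62
position: [0.4627, 0.0663, 0.1134]
tool_rot: [0.658, 0.753, 0.0, 0.0]
ft_force: [2.2, -1.8, 3.8]
width: 0.014
grip_force: 15.0
```

```bash
python3 - <<'E'
from h import *
from cell import robot
h=np.load("heater.npy");rel(robot,h,[-.097,0,.112])
E
```

```text
delta tool mm [ 1.6 -1.1  1.4] units [ 0.03 -0.02  0.03] spin units -0.0 tcp [0.4627 0.0663 0.1134] t 5.62 F [ 2.2 -1.8  3.8] tilt [ 0.001 -0.001 -1.   ]
```

Pull on until the stop is felt.

step_arm([
  [0, -0.05, 0],
  [0, 0, 0],
  [0, -0.04, 0],
  [0, 0, 0],
], spin=[0, 0, 0, 0])

```text
time: 6.12
position: [0.461, 0.0661, 0.1135]
tool_rot: [0.658, 0.753, 0.002, 0.002]
ft_force: [8.6, -0.4, -2.4]
width: 0.0137
grip_force: 15.0
```

step_arm([
  [0, -0.06, 0],
  [0, 0, 0],
  [0, 0, 0],
], spin=[0, 0, 0])

```text
time: 6.5
position: [0.4609, 0.0661, 0.1135]
tool_rot: [0.658, 0.753, 0.005, 0.005]
ft_force: [16.9, 0.8, -9.6]
width: 0.0137
grip_force: 15.0
```

step_arm([
  [0, 0.1, 0],
  [0, 0, 0],
  [0, 0, -0.3],
  [0, 0, -0.6],
  [0, 0, -0.6],
], spin=[0, 0, 0, 0, 0], fingers=50, newtons=40)

```text
time: 7.12
position: [0.459, 0.0665, 0.189]
tool_rot: [0.658, 0.753, -0.001, -0.001]
ft_force: [0.4, -0.2, -0.4]
width: 0.0473
grip_force: 0.0
```

step_arm([
  [0, 0.7, 0],
  [0, 0.7, 0],
  [0, 0, 0],
], spin=[0, 0, 0])

```text
time: 7.5
position: [0.5303, 0.0758, 0.1885]
tool_rot: [0.658, 0.753, -0.0, -0.0]
ft_force: [0.2, 0.7, -0.7]
width: 0.0473
grip_force: 0.0
```

```bash
python3 - <<'E'
from h import *
from cell import robot
import cv2
h=np.load("heater.npy");rel(robot,h,[-.018,0,.121])
b=robot.capture("scene")["pixels"][150:320,240:440]
cv2.imwrite("pics/d1.png",cv2.resize(b,None,fx=3,fy=3,interpolation=2))
E
```

```text
delta tool mm [ 1.2  9.6 67.5] units [0.02 0.19 1.35] spin units 0.0 tcp [0.5303 0.0758 0.1885] t 7.5 F [ 0.2  0.7 -0.7] tilt [-0.  0. -1.]
```

View pics/d1.png

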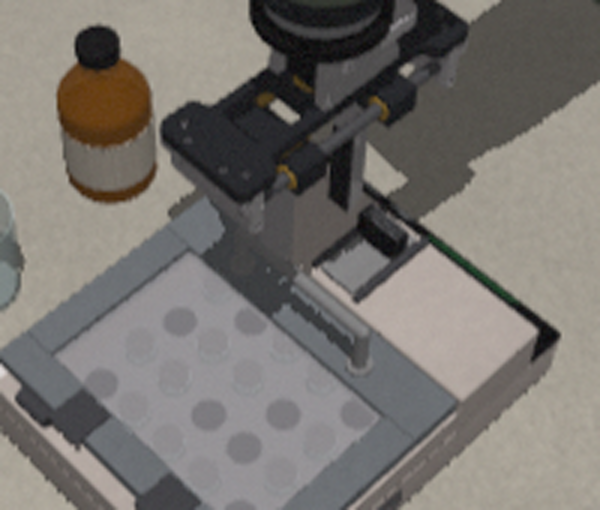

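The catch now stands at the front end of its guides, with its plate clear of the lid edge. The fingers are above the handle, so I'll descend on the bar.

step_arm([
  [0, 0.18, 0],
  [0, 0, 0.45],
  [0, 0, 0.45],
  [0, 0, 0.45],
  [0, 0, 0],
], spin=[0, 0, 0, 0, 0])

```text
time: 8.18
position: [0.5359, 0.0769, 0.1186]
tool_rot: [0.658, 0.753, -0.002, -0.002]
ft_force: [0.1, -0.1, -0.3]
width: 0.0469
grip_force: 0.0
```

step_arm([
  [0, 0, 0],
  [0, 0, 0],
  [0, 0, 0],
  [0, 0, 0],
  [0, 0, 0],
], spin=[0, 0, 0, 0, 0], fingers=0, newtons=30)

```text
time: 8.8
position: [0.5395, 0.077, 0.121]
tool_rot: [0.658, 0.753, 0.001, 0.001]
ft_force: [2.5, 0.8, -0.1]
width: 0.0095
grip_force: 30.0
```

```bash
python3 - <<'E'
from h import *
from cell import robot
h=np.load("heater.npy");rel(robot,h,[-.018,0,.121])
a=np.radians(np.arange(0,61,5))+np.arctan2(47.5,170);r=np.hypot(170,47.5)
print(np.round(np.diff(np.c_[-r*np.cos(a),-r*np.sin(a)],axis=0)/50,3).tolist())
E
```

```text
delta tool mm [1.3 0.4 0. ] units [0.03 0.01 0.  ] spin units -0.0 tcp [0.5395 0.077  0.121 ] t 8.8 F [ 2.5  0.8 -0.1] tilt [ 0.003  0.    -1.   ]
[[0.096, -0.293], [0.121, -0.283], [0.145, -0.272], [0.168, -0.258], [0.19, -0.242], [0.21, -0.225], [0.229, -0.206], [0.246, -0.185], [0.261, -0.163], [0.275, -0.139], [0.286, -0.115], [0.295, -0.089]]
```

step_arm([
  [0, 0.05, -0.15],
  [0, 0.05, -0.15],
  [0, 0.12, -0.28],
  [0, 0, 0],
], spin=[0, 0, 0, 0])

```text
time: 9.3
position: [0.5496, 0.0784, 0.1493]
tool_rot: [0.658, 0.753, 0.0, 0.0]
ft_force: [3.1, 0.5, -5.8]
width: 0.0091
grip_force: 30.0
```

```bash
python3 - <<'E'
from cell import robot
s=robot.read_state();print(s["ft_force"],s["ft_torque"],s["position"],s["tool_rot"])
E
```

```text
[ 3.14957606  0.49431329 -5.80164843] [ 0.01192227 -0.49189069  0.12550842] [0.54958072 0.0784496  0.14933824] [6.58019662e-01 7.53000734e-01 1.27860617e-04 4.20401369e-05]
```

step_arm([
  [0, 0.145, -0.27],
  [0, 0.17, -0.26],
  [0, 0.19, -0.24],
  [0, 0.21, -0.225],
  [0, 0, 0],
], spin=[0, 0, 0, 0, 0])

```text
time: 9.93
position: [0.5844, 0.0836, 0.2009]
tool_rot: [0.658, 0.753, -0.0, -0.001]
ft_force: [-4.9, 0.5, 1.4]
width: 0.0089
grip_force: 30.0
```

step_arm([
  [0, 0.23, -0.205],
  [0, 0.245, -0.185],
  [0, 0.26, -0.165],
  [0, 0.275, -0.14],
  [0, 0, 0],
], spin=[0, 0, 0, 0, 0])

```text
time: 10.55
position: [0.6351, 0.0907, 0.2373]
tool_rot: [0.658, 0.753, 0.001, 0.0]
ft_force: [-5.7, 1.2, 7.0]
width: 0.0091
grip_force: 30.0
```

step_arm([
  [0, 0.285, -0.115],
  [0, 0.295, -0.09],
  [0, 0, 0],
  [0, 0, 0],
  [0, 0, 0],
], spin=[0, 0, 0, 0, 0])

```text
time: 11.18
position: [0.6638, 0.0945, 0.2472]
tool_rot: [0.658, 0.753, 0.001, 0.001]
ft_force: [-3.6, 2.1, 5.7]
width: 0.0091
grip_force: 30.0
```

```bash
python3 - <<'E'
from h import *
from cell import robot
import cv2
h=np.load("heater.npy");rel(robot,h,[.152,0,.0925-.019])
s=robot.read_state();d=s["position"]-w(h,[[.152,0,.0735]])[0]
dx=d[0]*np.cos(h[2])+d[1]*np.sin(h[2]);print("angle",np.degrees(np.arctan2(d[2],-dx))-15.61,"r",np.hypot(dx,d[2]))
b=robot.capture("scene")["pixels"][90:350,200:480]
cv2.imwrite("pics/e1.png",cv2.resize(b,None,fx=2.3,fy=2.3,interpolation=2))
E
```

```text
delta tool mm [  0.5  44.3 173.8] units [0.01 0.89 3.48] spin units 0.0 tcp [0.6638 0.0945 0.2472] t 11.18 F [-3.6  2.1  5.7] tilt [ 0.003  0.001 -1.   ]
angle 59.90634295209453 r 0.17937558601449488
```

View pics/e1.png

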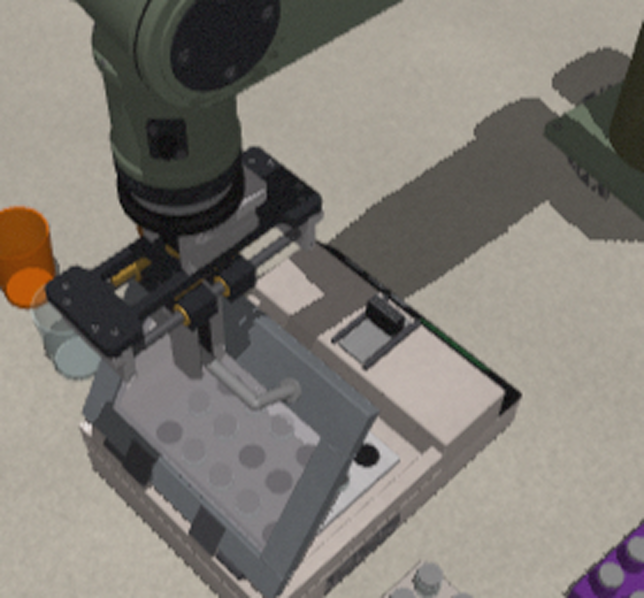

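The lid is open with the bar in the fingers, and its front left corner shows at about (363,269) in the full image. The catch is still at the front. I'll let it settle and check the angle from that corner.

step_arm([
  [0, 0, 0],
  [0, 0, 0],
  [0, 0, 0],
  [0, 0, 0],
], spin=[0, 0, 0, 0])

```text
time: 11.72
position: [0.6637, 0.0945, 0.2471]
tool_rot: [0.658, 0.753, 0.001, 0.001]
ft_force: [-3.2, 2.9, 5.8]
width: 0.0088
grip_force: 30.0
```

```bash
python3 - <<'E'
from h import *
from cell import robot
h=np.load("heater.npy")
for t in(50,55,60,65,70):
    a=np.radians(t);c,s=np.cos(a),np.sin(a)
    print(t,proj(MS,PS,w(h,[[.152-.197*c+z*s,.118,.0925+.197*s+z*c] for z in(.0075,-.0075)])).round(1).tolist())
s=robot.read_state();print(s["position"],s["ft_force"],s["qd"].round(4))
E
```

```text
50 [[370.4, 265.9], [374.8, 265.0]]
55 [[364.8, 267.8], [369.7, 266.1]]
60 [[358.6, 270.4], [364.0, 268.1]]
65 [[351.8, 273.8], [357.7, 270.8]]
70 [[344.5, 278.0], [350.9, 274.3]]
[0.66367972 0.09451356 0.24713795] [-3.23904467  2.94657678  5.80231419] [ 0.0006  0.0001 -0.0007  0.0002 -0.     -0.0005]
```

The visible outer corner (363,269) matches the 60° prediction of (364,268), and the arm is still.

```bash
python3 -c "
from cell import robot
print(robot.sign_off())"
```

```text
the job is handed in; nothing more can be done
None
```

I pulled the catch to its front stop, raised the lid to about 60° and handed the job in with the gripper still holding it steady; the rack, bottle and beaker were not touched, and the verdict was not reported back.

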